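# Start a reference check on the thickness tester

## Robot

A 6-joint arm with a two-finger parallel gripper is mounted at the origin on the work surface. World frame = base frame: x ahead of the robot, y to its left, z up, the work surface at z = 0. Lengths are in m, angles in degrees, forces in N, time in s.
With the tool pointing down it reaches from about 0.25 to 0.725 m from the base axis. Payload 9.7 kg.
Tool frame: the origin (TCP) lies midway between the tips of the shut fingers; the grasp point (between the pads) lies 19 mm behind it (bot.grasp_offset is the distance from the TCP to the grasp point, in m); z points along the fingers, x is the direction in which the jaws open and shut, and the axes are right-handed (so a half turn about z gives the same grasp; the last joint's range is limited). The gripper opens to 85 mm and grips with 20 to 120 N. Pads are 22 mm wide; open, the fingers measure 114 mm over their backs; the gripper's body (76 mm by 85 mm) begins 54 mm behind the grasp point. The pads swing forward as they close: fully open they stand 13 mm farther back than shut.
Start: joints at [0, 4.979, 10.078, 95.1, 0, 90], TCP at [0.55, -0, 0.231] pointing down, gripper open.
Joint ranges: [-179.16, 179.16], [-48.56, 103.87], [-65.8, 70.77], [-126.05, 130.52], [-82.76, 87.17], [-180, 180]. Speed limits (degrees/s): [127.2, 127.2, 147.25, 180, 180, 180].

## Interface

Orientations are given as [roll, pitch, yaw] about the fixed x, y, z axes, in that order (R = Rz(yaw) Ry(pitch) Rx(roll)).
In Python, from workcell import bot gives the robot as it stands.
- The arm moves only by the tool send_rows, never from a script. Its argument "targets" is a list of rows, each a list of 5 numbers: the closure, from 0 (fully open) to 1 (shut), then the shift along the world's x, y, z in mm, then the turn about the world's z in degrees. A call has 1 to 10 rows; each row is the pose to reach, as a shift and turn from the pose commanded when the call began; what a row does not reach only later rows make up. A row lasts 1/8 s, in which the tool goes at most 62.5 mm and 10.7 degrees, less where a joint would pass 70% of its speed; a pose out of reach is approached as far as the arm can. A call with a gripper value outside its range is refused whole. The fingers move at their own pace and stop on an object; "squeeze" is the grip in N (left out, the last holds). Time passes only in rows, so rows that repeat a pose let the fingers close. It gives the time, the measured TCP pose, the force and the opening at its end, in the units of the state.
- bot.get_obs(): the state, without advancing time (a new reading comes with each control period).
- bot.camera(name): name is "scene" or "side" or "wrist"; returns a dict with "pixels" (400x640x3 uint8, red, green, blue), "intrinsics" (3x3 intrinsics, pixels), "view" (4x4, takes a point from world to camera coordinates); the wrist camera has in their place "mount" (4x4, takes a point from camera to tool coordinates, whose origin is the TCP and whose axes are the tool frame's). Camera axes: x right, y down, z forward; pixel columns grow to the right and rows downward; lengths in m; the calibration is good to about 2 mm. A picture is of the moment at which its call begins: read the wrist's pose just before it. There is no depth.
- bot.job_done(): hands the job in, once; it reports no verdict.
The state is a dict: "time": time; "q": joint angles; "qd": joint speeds; "joint_efforts": joint torques, N m; "ee_pos": TCP position; "tcp_rot": TCP orientation; "wrist_force": force on the tool from outside, world axes, zero at the start; "torque": the same for the moment, N m; "opening": finger opening in m.
Only numpy, scipy, OpenCV 4.12 (cv2) and the standard library are available. Lean on these libraries where they do the work, as an engineer would, in place of code of your own. Each camera call takes 0.05 s, during which the arm holds its last target.

## Task

Start a reference check on the thickness tester: with a fingertip, gently push the loose carriage by its upright tab along its channel until it is fully home against the end stop under the measuring head, without lifting it. Then lightly press the oblong steel button all the way down, let it spring back, and withdraw. Leave the other three buttons and every loose thing on the tester and the bench alone.

Things in the scene. Friction and masses are not known exactly. Their poses are not given: they have to be found in the camera images.
- tester: White bench thickness tester, fixed, 260 mm (its x) x 440 mm (its y). Origin: centre of its underside, on the bench; z up, x away from the robot (turned up to 0.2 rad either way). Flat deck 60 mm above the bench. A channel between two rails 12 mm high runs along its y at x = +50 mm. A row of four buttons at x = -75 mm, y = -150, -90, -30 and +30 mm, in any order.
- end_stop (a point): Middle of the top of the dark steel end stop that closes the channel, 16 mm above the deck, on the edge of the face that the carriage meets (tester y = +165 mm).
- head (a point): Centre of the top of the measuring head, a fixed white block 120 mm (x) x 110 mm (y), top 255 mm and underside 135 mm above the bench; its gauge foot hangs over the channel, 83 mm above the bench.
- carriage: Loose aluminium carriage, about 450 g, in the channel (4 mm side play): plate 64 mm (x) x 225 mm (y) x 8 mm, steel disc near its +y end, upright push tab at its -y end. Origin: centre of the plate's underside; axes as the tester's. Slides to the tester's +y against friction (1 to 6 N); starts 50 to 110 mm short; fully home its origin is at tester y = +52.5 mm.
- tab (a point): Centre of the top of the carriage's push tab, 42 mm above the deck. The tab is 40 mm wide (x), 10 mm thick (y); its outer face, the one to push, lies 5 mm from this point towards the tester's -y.
- bar_mount: Fixed black square mount (48 x 48 x 10 mm) of the oblong button. Origin: centre of its underside, on the deck.
- bar_top (a point): Centre of the top face of the oblong (38 mm along the tester's x, 16 mm along its y) steel button; the top is 22 mm above the deck (82 mm above the bench) at rest and goes straight down. It stands in a black square mount 48 mm wide, 10 mm high. This is the button to press.
- bar_button (a joint): How far the bar button is down, m: 0 released, 0.006 fully down (about 4 N, sprung back when let go); delicate: it must not take over 20 N.
- square_top (a point): Centre of the top face of the square (26 mm) steel button; the top is 22 mm above the deck (82 mm above the bench) at rest and goes straight down. It stands in a black square mount 48 mm wide, 10 mm high.
- square_button (a joint): How far the square button is down, m: 0 released, 0.006 fully down (about 4 N, sprung back when let go).
- large_top (a point): Centre of the top face of the large round (32 mm across) steel button; the top is 22 mm above the deck (82 mm above the bench) at rest and goes straight down. It stands in a black square mount 48 mm wide, 10 mm high.
- large_button (a joint): How far the large button is down, m: 0 released, 0.006 fully down (about 4 N, sprung back when let go).
- small_top (a point): Centre of the top face of the small round (18 mm across) steel button; the top is 22 mm above the deck (82 mm above the bench) at rest and goes straight down. It stands in a black square mount 48 mm wide, 10 mm high.
- small_button (a joint): How far the small button is down, m: 0 released, 0.006 fully down (about 4 N, sprung back when let go).
- weight: brass knob weight, 28 mm wide, 33 mm tall, stands on the tester's deck between the buttons and the channel; loose, to be left alone. Origin: on its underside.
- puck: dark steel puck, 26 mm wide, 16 mm tall, on the tester's deck between the buttons and the channel; loose, to be left alone. Origin: on its underside.
- gauge_block: steel block 35 x 50 x 20 mm on the bench, to the tester's right; loose, to be left alone. Origin: on its underside.
- core: cardboard tube, 64 mm wide, 70 mm tall, upright on the bench, to the left; loose, to be left alone. Origin: on its underside.
- jar: closed jar, 56 mm wide, 75 mm tall, on the bench, to the left; loose, to be left alone. Origin: on its underside.
- screwdriver: screwdriver lying on the bench to the right, 170 mm long; loose, to be left alone. Origin: on its underside (between handle and blade).
- cup: white cup, 70 mm wide, 80 mm tall, on the bench, to the right; loose, to be left alone. Origin: on its underside.

How it is judged (in metres and radians):
On the way, in this order (a step that is already met when the one before it is completed fails the run):
1. the carriage is home against the end stop (y of carriage in the frame of tester above 0.0485 m), for 0.1 s.
2. the oblong button is pressed down (over 4.5 mm of its 6) (value of joint bar_button above 0.0045 m and y of carriage in the frame of tester above 0.0485 m), for 0.05 s.
At the end, for the whole second after the job is handed in: The carriage rests in the channel within 4 mm of the end stop, all four buttons are released (within 1.5 mm), every other loose thing is within 15 mm of where it stood (y of carriage in the frame of tester between 0.0485 and 0.056 m and z of carriage in the frame of tester below 0.064 m and linear speed of carriage below 0.01 m/s and value of joint each of bar_button, square_button, large_button, small_button below 0.0015 m and distance of each of weight, puck, gauge_block, core, jar, screwdriver, cup from where it was at the start of the episode below 0.015 m); the robot touches nothing.
It fails at once if another button is pressed (value of joint any of square_button, large_button, small_button above 0.002 m).
It fails at once if the oblong button is pressed before the carriage is home (value of joint bar_button above 0.003 m and y of carriage in the frame of tester below 0.0475 m).
It fails at once if the carriage is lifted or tipped (8 mm, 0.12 rad) (z of carriage in the frame of tester above 0.068 m or angle between carriage's own z axis and vertical above 0.12 rad).
It fails at once if rough handling: over 40 N on the carriage or over 20 N on the oblong button (contact force between the fingers and carriage above 40 N or contact force between the fingers and bar_mount above 20 N).
It fails at once if another loose thing is shifted or lifted (over 15 mm) (distance of any of weight, puck, gauge_block, core, jar, screwdriver, cup from where it was at the start of the episode above 0.015 m).
It also fails if it takes over 42 s, if anything falls off the work surface, if the arm or the gripper's body presses on something with over 40 N, if the wrist force passes 120 N, or if a joint passes its speed limit or range.

## Working session

There is one attempt and no reset: what is moved stays moved. The work goes in short steps, Python scripts to look and compute and a tool call to move; the robot and the scene stay as the last step left them, time stands still between calls to the robot, and variables do not carry over. Pictures are saved under pics/ and viewed, and the job is handed in when it is done.

Besides the shell and the picture viewer there is one more tool, called after "Request:" as name(argument=value, ...) on one line, values as JSON. send_rows: Moves the arm, as the interface text tells. Its arguments: {"type":"object","properties":{"targets":{"type":"array","items":{"type":"array","items":{"type":"number"}}},"squeeze":{"type":"number"}},"required":["targets"]}

```bash
mkdir -p pics; python3 - <<'E'
from workcell import bot
import cv2,numpy as np,pickle
d={}
o=bot.get_obs(); print(o['time'],o['ee_pos'],o['tcp_rot'],o['wrist_force'],o['opening'])
for n in ['scene','side','wrist']:
    c=bot.camera(n); d[n]=c
    cv2.imwrite(f'pics/{n}0.png',c['pixels'][:,:,::-1])
    print(n,{k:np.round(v,3).tolist() for k,v in c.items() if k!='pixels'})
pickle.dump(d,open('d0.pkl','wb'))
E
```

```text
0.0 [ 5.49759276e-01 -4.97617910e-06  2.30581567e-01] [-1.79999684e+02  7.64749754e-02  7.86792193e-04] [ 0.18964933 -0.29692937 -0.96608839] 0.0857475802560683
scene {'intrinsics': [[379.4, 0.0, 324.272], [0.0, 379.4, 199.717], [0.0, 0.0, 1.0]], 'view': [[-0.121, 0.993, -0.002, 0.074], [0.812, 0.098, -0.575, -0.334], [-0.571, -0.071, -0.818, 1.466], [0.0, 0.0, 0.0, 1.0]]}
side {'intrinsics': [[378.344, 0.0, 316.865], [0.0, 378.344, 197.562], [0.0, 0.0, 1.0]], 'view': [[0.756, -0.655, 0.01, -0.412], [-0.477, -0.56, -0.677, 0.366], [0.449, 0.507, -0.736, 1.006], [0.0, 0.0, 0.0, 1.0]]}
wrist {'intrinsics': [[286.741, 0.0, 319.987], [0.0, 286.741, 193.601], [0.0, 0.0, 1.0]], 'mount': [[1.0, 0.001, 0.001, -0.001], [-0.001, 0.947, 0.321, -0.083], [-0.0, -0.321, 0.947, -0.142], [0.0, 0.0, 0.0, 1.0]]}
```

```bash
ls
```

```text
d0.pkl
pics
```

View pics/scene0.png

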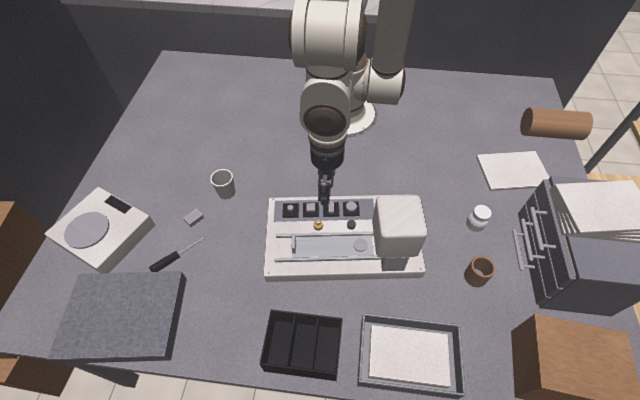

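View pics/side0.png

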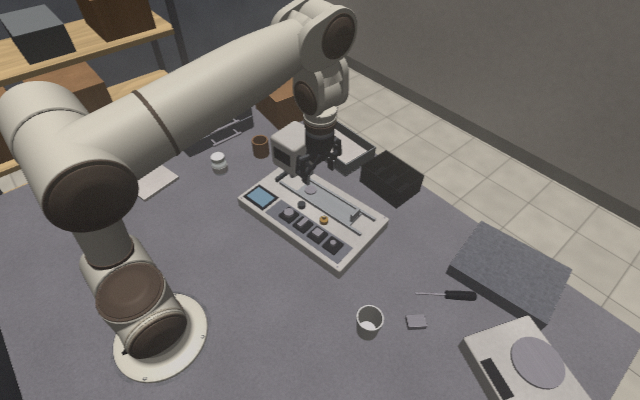

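View pics/wrist0.png

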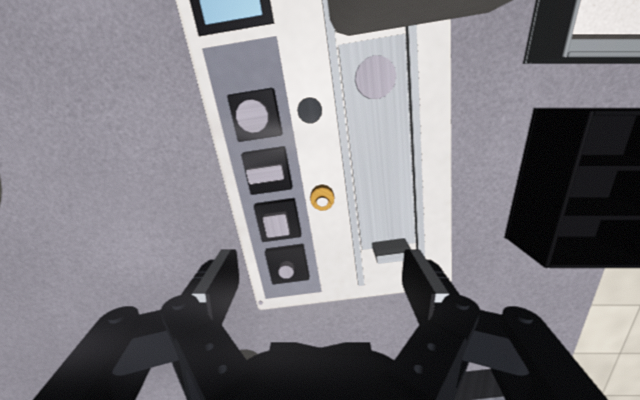

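The wrist view has the tester, with image up = +y and right = +x. The buttons from top to bottom are large (252,116), oblong (266,172), square (276,224) and small (286,270). The tab is at about (392,248). I'll enlarge this for measuring.

```bash
python3 - <<'E'
import cv2,pickle
d=pickle.load(open('d0.pkl','rb'))
p=d['wrist']['pixels'][:,:,::-1]
cv2.imwrite('pics/w_a.png',cv2.resize(p[80:290,210:350],None,fx=4,fy=4,interpolation=cv2.INTER_CUBIC)[:600])
cv2.imwrite('pics/w_b.png',cv2.resize(p[230:310,230:430],None,fx=4,fy=4,interpolation=cv2.INTER_CUBIC))
cv2.imwrite('pics/w_c.png',cv2.resize(p[180:310,210:340],None,fx=4.5,fy=4.5,interpolation=cv2.INTER_CUBIC))
p=d['scene']['pixels'][:,:,::-1]
cv2.imwrite('pics/s_a.png',cv2.resize(p[185:285,255:435],None,fx=4.4,fy=4.4,interpolation=cv2.INTER_CUBIC))
E
```

```text
(no output)
```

View pics/w_a.png

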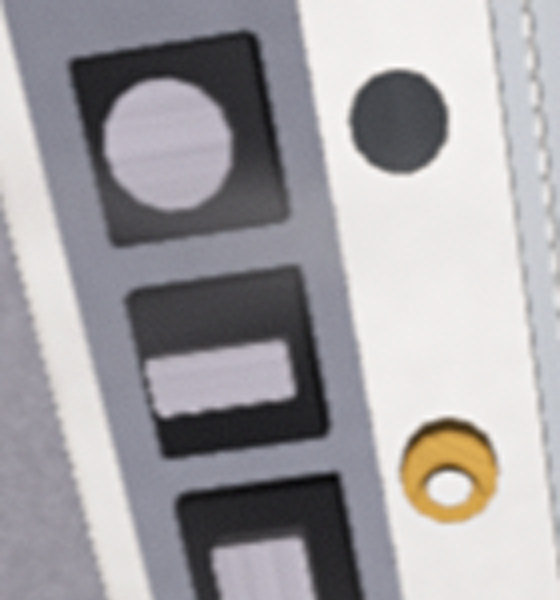

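View pics/w_b.png

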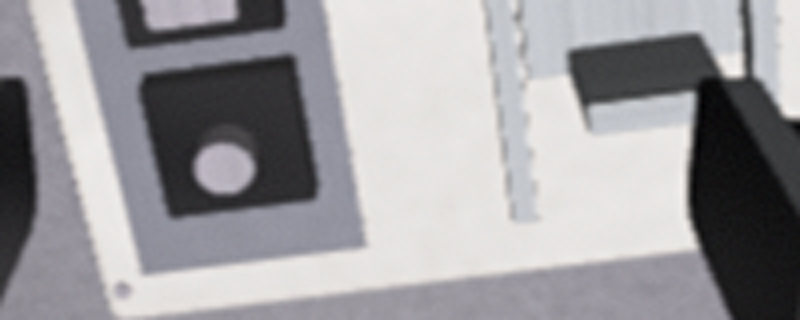

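View pics/w_c.png

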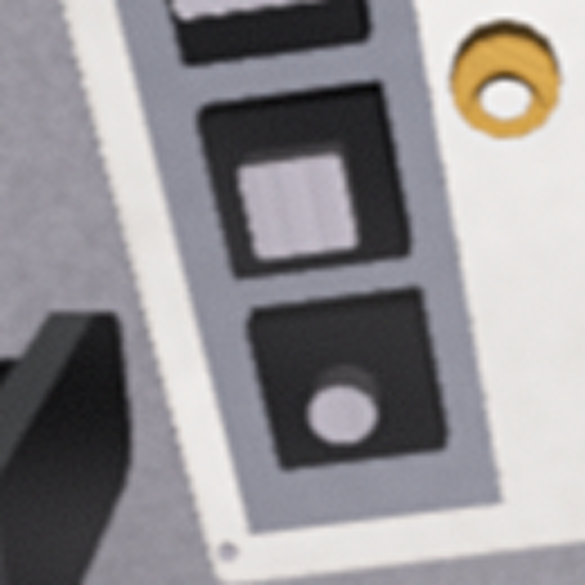

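View pics/s_a.png

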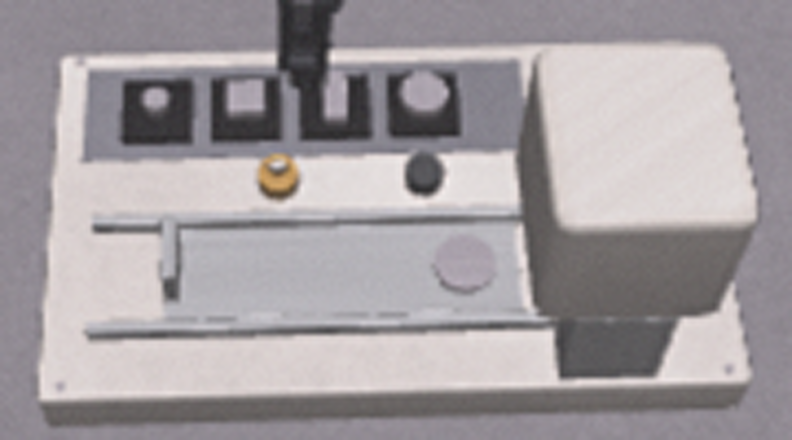

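```bash
cat > h.py <<'E'
import numpy as np
from scipy.spatial.transform import Rotation as R
def T_tool(pos,rpy):
    T=np.eye(4);T[:3,:3]=R.from_euler('xyz',rpy,degrees=True).as_matrix();T[:3,3]=pos;return T
def wview(c,pos,rpy): return np.linalg.inv(T_tool(pos,rpy)@c['mount'])
def ray(K,V,uv,z):
    Vi=np.linalg.inv(V); d=Vi[:3,:3]@np.linalg.solve(K,[uv[0],uv[1],1]); o=Vi[:3,3]
    return o+d*(z-o[2])/d[2]
def proj(K,V,p):
    q=K@(V[:3,:3]@p+V[:3,3]); return q[:2]/q[2]
E
python3 - <<'E'
import pickle,numpy as np
from h import *
from scipy.optimize import least_squares
d=pickle.load(open('d0.pkl','rb'))
c=d['wrist'];V=wview(c,[.54976,0,.23058],[-180,.0765,.0008]);K=c['intrinsics']
w={-150:(286,272),-90:(276.2,225.8),-30:(265.5,174.5),30:(252,116)}
s={-150:(290.5,207.3),-90:(310.7,207),-30:(331.1,207.3),30:(351.6,205.7)}
K2,V2=d['scene']['intrinsics'],d['scene']['view']
def fit(v,K,V):
    ys=list(v);P=[ray(K,V,v[y],.082)[:2] for y in ys]
    def f(p):
        r=[]
        for y,q in zip(ys,P):
            l=np.array([-.075,y/1e3]);cs,sn=np.cos(p[2]),np.sin(p[2])
            r+=list(p[:2]+[cs*l[0]-sn*l[1],sn*l[0]+cs*l[1]]-q)
        return r
    a=least_squares(f,[.55,0,0]);print(a.x,np.round(np.array(a.fun)*1e3,1));return a.x
for v,k,vv,tab in((w,K,V,(390.8,247)),(s,K2,V2,(255+169/4.4,185+258/4.4))):
    p=fit(v,k,vv);cs,sn=np.cos(p[2]),np.sin(p[2]);M=np.array([[cs,-sn],[sn,cs]])
    t=ray(k,vv,tab,.102)[:2];print('tab',t,'local',M.T@(t-p[:2]),'bar',p[:2]+M@[-.075,-.03],'home tabface',p[:2]+M@[.05,.0525-.1125])
E
```

```text
[0.56126258 0.04625674 0.14859567] [ 0.2  0.2 -0.  -0.3 -0.5  0.   0.3  0.1]
tab [ 0.62463891 -0.06872676] local [ 0.04565468 -0.12309921] bar [0.49153056 0.00548363] home tabface [ 0.61959454 -0.00567959]
[0.56372998 0.04726344 0.14653942] [ 0.8 -0.3  0.1  0.3 -2.5 -0.   1.6 -0. ]
tab [ 0.63940786 -0.07993102] local [ 0.05629442 -0.13688137] bar [0.49391428 0.00663381] home tabface [ 0.62195503 -0.00479272]
```

The dark patch is the tab's +y side. Its top is the light strip below, with the left-end midpoint at about (377,259.3). I'll redo the tab with that.

```bash
python3 - <<'E'
import pickle
from h import *
d=pickle.load(open('d0.pkl','rb'))
c=d['wrist'];V=wview(c,[.54976,0,.23058],[-180,.0765,.0008]);K=c['intrinsics']
p=np.array([.5613,.0463]);a=.1486;M=np.array([[np.cos(a),-np.sin(a)],[np.sin(a),np.cos(a)]])
for uv in[(377,259.25),(376.25,255.75),(378,262.5)]:
    print(M.T@(ray(K,V,uv,.102)[:2]-p)*1e3)
for l in([50,-200],[50,-170],[50,-142],[50,-60],[50,-56],[-75,-30],[50,165],[0,-170]): print(l,p+M@(np.array(l)/1e3))
E
```

```text
[  29.82776676 -135.89460439]
[  29.39062593 -131.46994858]
[  30.56326005 -140.0870313 ]
[50, -200] [ 0.64035971 -0.14409318]
[50, -170] [ 0.6359181 -0.1144238]
[50, -142] [ 0.63177259 -0.08673238]
[50, -60] [ 0.61963219 -0.00563607]
[50, -56] [ 0.61903997 -0.00168016]
[-75, -30] [0.49156816 0.00552659]
[50, 165] [0.5863201  0.21688427]
[0, -170] [ 0.58646913 -0.12182648]
```

Request:
send_rows(targets=[[1,30,-40,0,3],[1,60,-85,0,6],[1,87.4,-124.3,0,8.5],[1,87.4,-124.3,-40,8.5],[1,87.4,-124.3,-80,8.5],[1,87.4,-124.3,-80,8.5],[1,87.4,-124.3,-80,8.5],[1,87.4,-124.3,-80,8.5]], squeeze=30)

```text
time: 1.15
ee_pos: [0.6382, -0.1243, 0.1537]
tcp_rot: [179.9, -0.2, 8.5]
wrist_force: [0.3, 0.5, -0.1]
opening: 0.0002
```

```bash
cat > snap.py <<'E'
import sys,cv2,pickle
from workcell import bot
i=sys.argv[1]; d={}
o=bot.get_obs(); print({k:[round(float(v),4) for v in o[k]] if k not in('time','opening') else o[k] for k in('time','ee_pos','tcp_rot','wrist_force','opening')})
d['o']=o
for n in sys.argv[2:]:
    d[n]=bot.camera(n);cv2.imwrite(f'pics/{n}{i}.png',d[n]['pixels'][:,:,::-1])
    if n=='scene':cv2.imwrite(f'pics/sc{i}.png',cv2.resize(d[n]['pixels'][185:285,255:435,::-1],None,fx=4.4,fy=4.4,interpolation=cv2.INTER_CUBIC))
    if n=='side':cv2.imwrite(f'pics/sd{i}.png',cv2.resize(d[n]['pixels'][130:280,220:400,::-1],None,fx=4,fy=4,interpolation=cv2.INTER_CUBIC))
pickle.dump(d,open(f'd{i}.pkl','wb'))
E
python3 snap.py 1 scene wrist side
```

```text
{'time': 1.15, 'ee_pos': [0.6382, -0.1243, 0.1537], 'tcp_rot': [179.9376, -0.1769, 8.5121], 'wrist_force': [0.3451, 0.5471, -0.0674], 'opening': 0.00023422412642070566}
```

View pics/sc1.png

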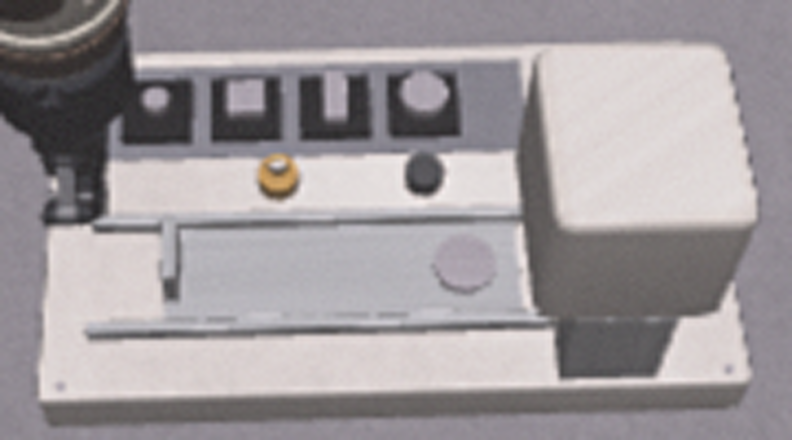

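View pics/wrist1.png

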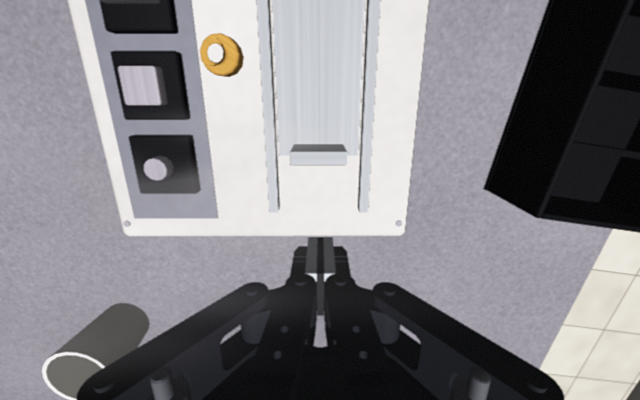

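View pics/sd1.png

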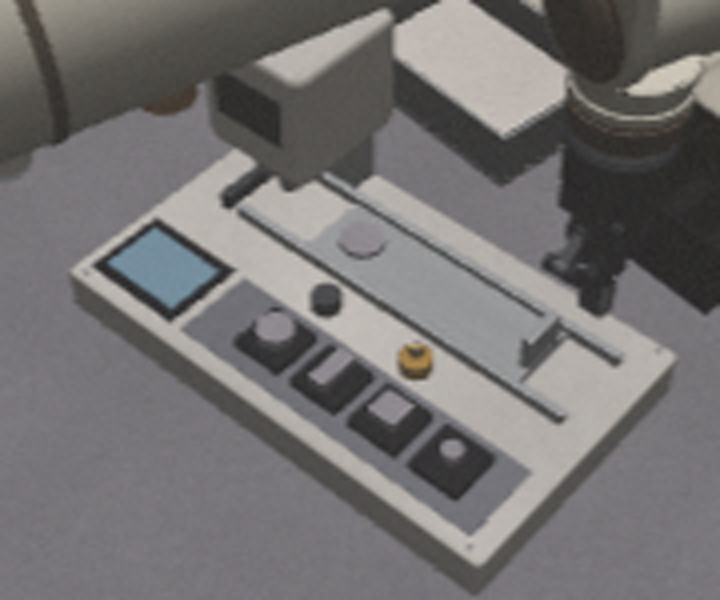

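Tab top centre is at (319,158), small button at (157,169), square at (140,86). The hand is clear of everything. A check on the fit:

```bash
python3 - <<'E'
import pickle
from h import *
d=pickle.load(open('d1.pkl','rb'))
c=d['wrist'];V=wview(c,d['o']['ee_pos'],d['o']['tcp_rot']);K=c['intrinsics']
p=np.array([.5613,.0463]);a=.1486;M=np.array([[np.cos(a),-np.sin(a)],[np.sin(a),np.cos(a)]])
for n,uv,z in(('tab',(319,158),.102),('small',(157,169),.082),('sq',(140,86.5),.082),('rails end L',(274,211),.072),('R',(363,211),.072)):
    print(n,M.T@(ray(K,V,uv,z)[:2]-p)*1e3)
print('tcp',M.T@(d['o']['ee_pos'][:2]-p)*1e3)
E
```

```text
tab [  49.87980602 -137.0893774 ]
small [ -74.00105669 -149.81234093]
sq [-75.11942732 -90.68810536]
rails end L [  11.97900559 -188.55621444]
R [  86.97596605 -188.57023108]
tcp [  50.82075788 -180.1255322 ]
```

Request:
send_rows(targets=[[1,0,0,-35,0],[1,0,0,-65,0],[1,0,0,-73,0],[1,-1.5,9.9,-73,0],[1,-3,19.8,-73,0],[1,-3.6,23.7,-73,0],[1,-4.1,27.7,-73,0],[1,-4.7,31.6,-73,0],[1,-5.3,35.6,-73,0],[1,-5.9,39.6,-73,0]])

```text
time: 2.55
ee_pos: [0.6322, -0.0856, 0.0794]
tcp_rot: [179.9, -0.1, 8.4]
wrist_force: [1.2, -5.9, 3.9]
opening: -0.0001
```

```bash
python3 snap.py 2 scene side
```

```text
{'time': 2.55, 'ee_pos': [0.6322, -0.0856, 0.0794], 'tcp_rot': [179.8723, -0.1031, 8.4469], 'wrist_force': [1.1774, -5.9053, 3.8569], 'opening': -8.905245973963273e-05}
```

View pics/sd2.png

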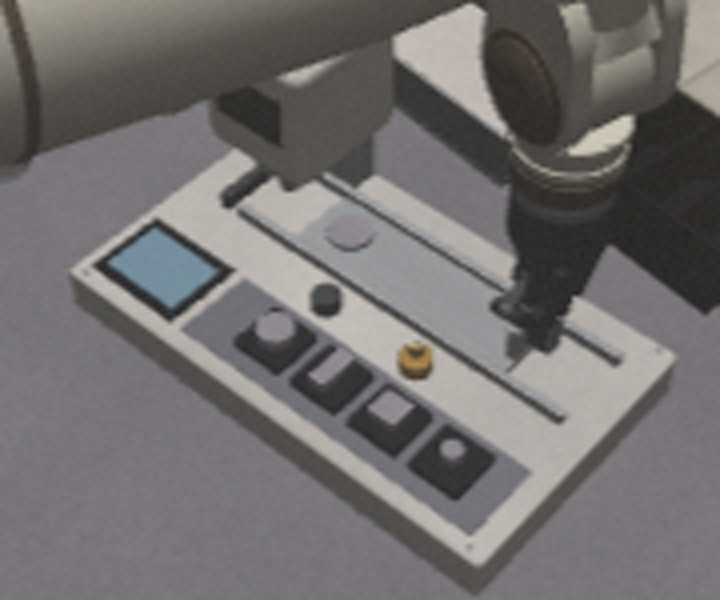

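View pics/sc2.png

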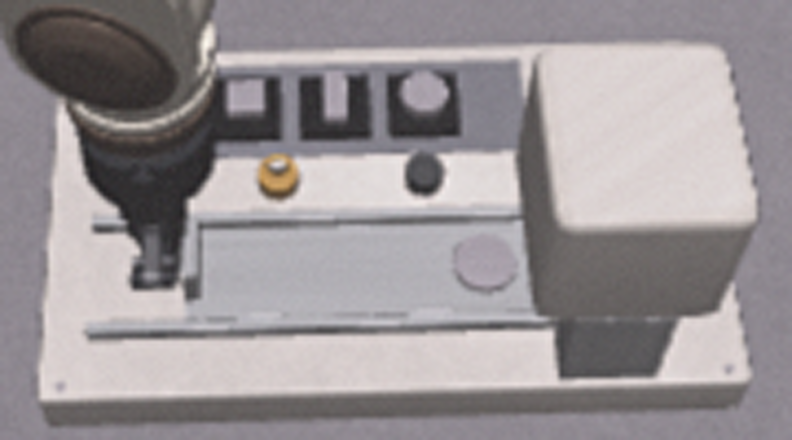

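The finger is on the tab's outer face and the carriage is sliding under about 6 N (the disc has moved from x=465 to 485 in the crop). I'll keep pushing.

Request:
send_rows(targets=[[1,-0.9,5.9,0,0],[1,-1.8,11.9,0,0],[1,-2.7,17.8,0,0],[1,-3.6,23.7,0,0],[1,-4.4,29.7,0,0],[1,-5.3,35.6,0,0],[1,-6.2,41.5,0,0],[1,-7.1,47.5,0,0],[1,-8.0,53.4,0,0],[1,-8.6,57.4,0,0]])

```text
time: 3.9
ee_pos: [0.6235, -0.028, 0.0792]
tcp_rot: [179.9, -0.1, 8.5]
wrist_force: [0.8, -7.4, 6.1]
opening: -0.0001
```

```bash
python3 snap.py 3 scene side
```

```text
{'time': 3.9, 'ee_pos': [0.6235, -0.028, 0.0792], 'tcp_rot': [179.8957, -0.0853, 8.4591], 'wrist_force': [0.8337, -7.3621, 6.1343], 'opening': -0.00011367213355587004}
```

View pics/sc3.png

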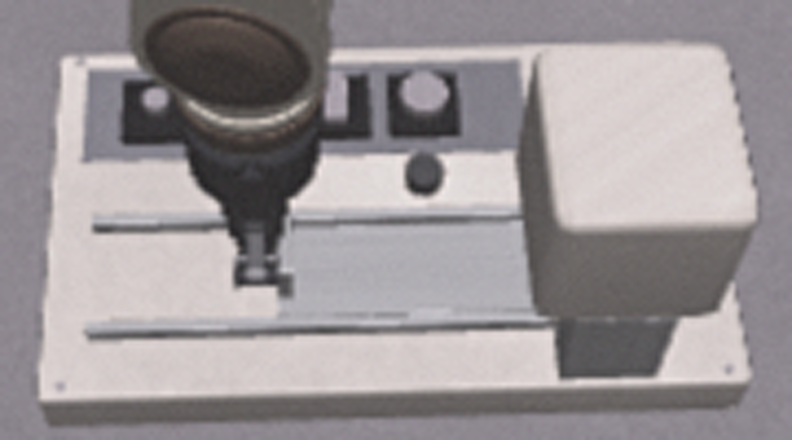

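Request:
send_rows(targets=[[1,-0.4,3,0,0],[1,-0.9,6,0,0],[1,-1.2,8,0,0],[1,-1.3,9,0,0]])

```text
time: 4.5
ee_pos: [0.622, -0.0191, 0.079]
tcp_rot: [179.9, -0.1, 8.5]
wrist_force: [1.2, -6.1, 4.2]
opening: -0.0
```

Request:
send_rows(targets=[[1,-0.15,1,0,0],[1,-0.15,1,0,0]])

```text
time: 4.75
ee_pos: [0.6218, -0.018, 0.0789]
tcp_rot: [179.9, -0.1, 8.5]
wrist_force: [0.6, -5.8, 4.7]
opening: -0.0001
```

Request:
send_rows(targets=[[1,-0.15,1,0,0],[1,-0.15,1,0,0]])

```text
time: 5.0
ee_pos: [0.6217, -0.017, 0.0789]
tcp_rot: [179.9, -0.1, 8.5]
wrist_force: [0.6, -6.4, 4.4]
opening: -0.0001
```

Still sliding at about 6 N, so I'll go on in 1 mm steps until the force climbs.

Request:
send_rows(targets=[[1,-0.15,1,0,0],[1,-0.15,1,0,0]])

```text
time: 5.25
ee_pos: [0.6216, -0.0168, 0.0789]
tcp_rot: [179.8, -0.1, 8.4]
wrist_force: [1.4, -9.6, 5.7]
opening: -0.0
```

Request:
send_rows(targets=[[1,-0.15,1,0,0],[1,-0.15,1,0,0]])

```text
time: 5.5
ee_pos: [0.6216, -0.0168, 0.0789]
tcp_rot: [179.7, -0.1, 8.4]
wrist_force: [2.4, -14.4, 5.2]
opening: 0.0002
```

Request:
send_rows(targets=[[1,-0.1,0.7,0,0],[1,-0.1,0.7,0,0]])

```text
time: 5.75
ee_pos: [0.6216, -0.0168, 0.079]
tcp_rot: [179.7, -0.1, 8.4]
wrist_force: [3.6, -17.2, 4.5]
opening: -0.0002
```

The force rose to 17 N and the tool stopped moving, with the TCP at tester y = -71.3 mm. The expected home value is -71, so the carriage is home. Now I'll back off, rise and look.

Request:
send_rows(targets=[[1,0.5,-3,0,0],[1,1.5,-9,0,0],[1,3,-20,0,0],[1,3,-20,30,0],[1,3,-20,80,0],[1,-40,-40,110,0],[1,-80,-50,110,0],[1,-115,-50,110,0],[1,-115,-50,110,0],[1,-115,-50,110,0]])

```text
time: 7.0
ee_pos: [0.5064, -0.0638, 0.1884]
tcp_rot: [-180.0, -0.0, 8.5]
wrist_force: [-0.2, 0.3, -0.1]
opening: 0.0001
```

```bash
python3 snap.py 4 scene side wrist
```

```text
{'time': 7.0, 'ee_pos': [0.5064, -0.0638, 0.1884], 'tcp_rot': [-179.9995, -0.0363, 8.4992], 'wrist_force': [-0.2138, 0.3189, -0.1409], 'opening': 0.0001155430585089539}
```

View pics/wrist4.png

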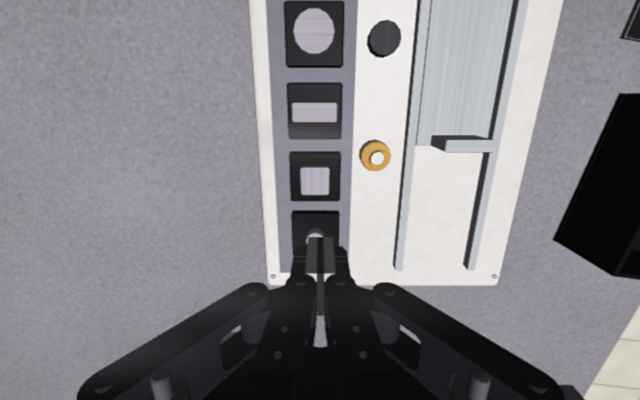

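View pics/sc4.png

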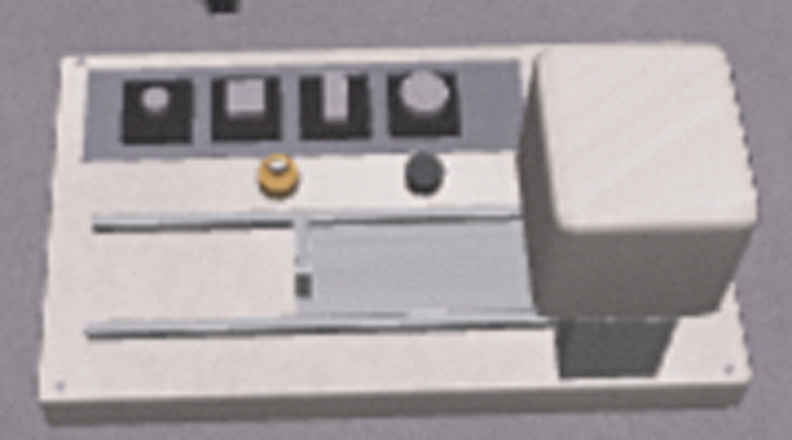

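In the wrist view the bar top is at (314,112) and the tab top strip at (471,146). The weight and puck haven't moved. Checking positions:

```bash
python3 - <<'E'
import pickle
from h import *
d=pickle.load(open('d4.pkl','rb'))
c=d['wrist'];P=d['o']['ee_pos'];V=wview(c,P,d['o']['tcp_rot']);K=c['intrinsics']
p=np.array([.5613,.0463]);a=.1486;M=np.array([[np.cos(a),-np.sin(a)],[np.sin(a),np.cos(a)]])
for n,uv,z in(('tab',(471,146),.102),('bar',(314.5,112),.082),('sq',(315,181),.082),('lg',(314,31),.082),('weight top',(376,157),.093)):
    r=ray(K,V,uv,z);print(n,M.T@(r[:2]-p)*1e3,'world',r,'shift',(r-P)*1e3)
E
```

```text
tab [ 49.50835495 -54.97307989] world [ 0.61840171 -0.00073734  0.102     ] shift [112.04385704  63.02056087 -86.37014873]
bar [-75.58088178 -29.94310374] world [0.49098526 0.00549686 0.082     ] shift [ -15.37259228   69.25476453 -106.37014873]
sq [-75.4441784  -89.92090944] world [ 0.50000039 -0.05379971  0.082     ] shift [  -6.35745899    9.95819434 -106.37014873]
lg [-75.65068141  29.9994068 ] world [0.48204152 0.06476843 0.082     ] shift [ -24.31633356  128.52633388 -106.37014873]
weight top [-23.95305444 -65.73182439] world [ 0.54734276 -0.02225375  0.093     ] shift [ 40.98491418  41.50415105 -95.37014873]
```

Request:
send_rows(targets=[[1,-7,35,0,0],[1,-15,69.2,0,0],[1,-15,69.2,-50,0],[1,-15,69.2,-90,0],[1,-15,69.2,-102,0],[1,-15,69.2,-102,0],[1,-15,69.2,-102,0]])

```text
time: 8.02
ee_pos: [0.492, 0.0056, 0.088]
tcp_rot: [180.0, -0.1, 8.5]
wrist_force: [0.8, -0.1, 0.1]
opening: 0.0002
```

```bash
python3 snap.py 5 side wrist; python3 -c "
import cv2;p=cv2.imread('pics/wrist5.png');cv2.imwrite('pics/w5c.png',cv2.resize(p[130:290,220:420],None,fx=3.7,fy=3.7,interpolation=cv2.INTER_CUBIC))"
```

```text
{'time': 8.025, 'ee_pos': [0.492, 0.0056, 0.088], 'tcp_rot': [179.9863, -0.1281, 8.4911], 'wrist_force': [0.8001, -0.144, 0.1122], 'opening': 0.00021077356701101367}
```

View pics/w5c.png

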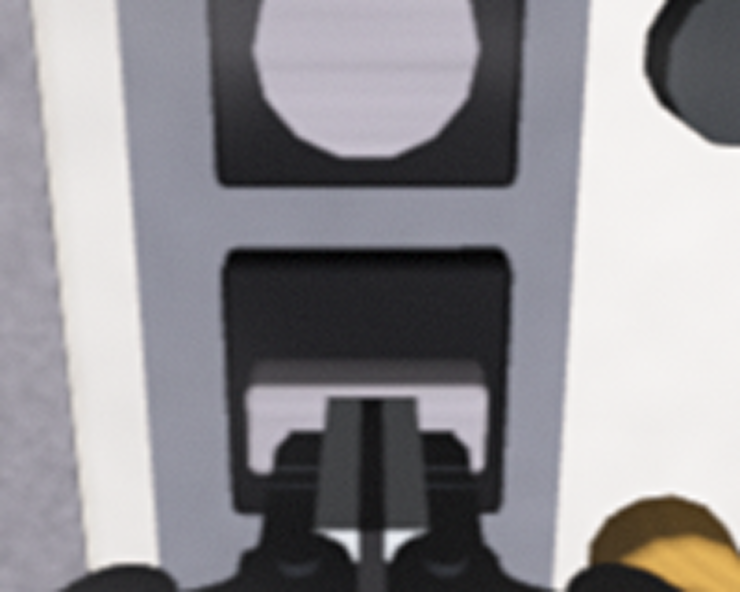

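View pics/sd5.png

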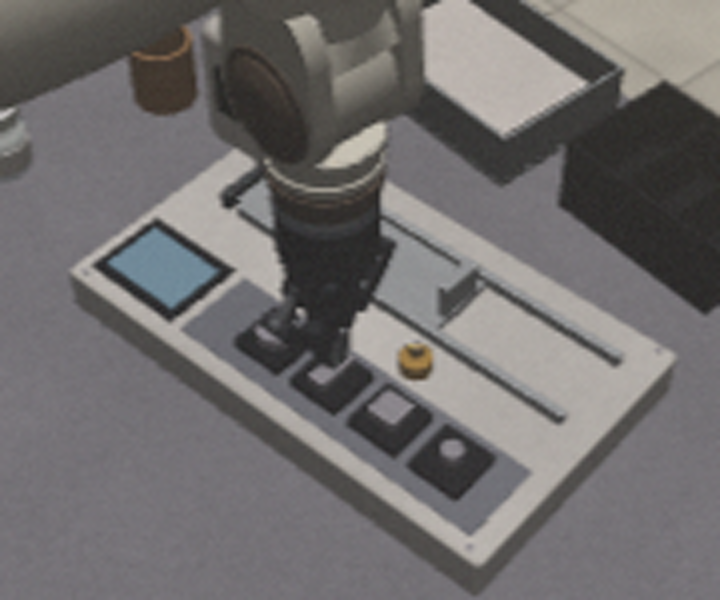

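The fingertip is centred over the bar. In the crop the bar spans x=247–487 and the tip is at 372. Next I press in small steps.

Request:
send_rows(targets=[[1,0,0,-2,0],[1,0,0,-4,0],[1,0,0,-6,0],[1,0,0,-7,0],[1,0,0,-7,0]])

```text
time: 8.75
ee_pos: [0.4911, 0.0056, 0.0794]
tcp_rot: [180.0, -0.0, 8.5]
wrist_force: [0.4, -0.4, 1.7]
opening: 0.0001
```

Request:
send_rows(targets=[[1,0,0,-1,0],[1,0,0,-2,0],[1,0,0,-2,0]])

```text
time: 9.12
ee_pos: [0.491, 0.0056, 0.0774]
tcp_rot: [180.0, -0.0, 8.5]
wrist_force: [1.5, -1.0, 4.3]
opening: 0.0001
```

Request:
send_rows(targets=[[1,0,0,-1,0],[1,0,0,-1,0]])

```text
time: 9.38
ee_pos: [0.4911, 0.0056, 0.0766]
tcp_rot: [180.0, -0.0, 8.5]
wrist_force: [0.2, -1.0, 4.9]
opening: 0.0002
```

Request:
send_rows(targets=[[1,0,0,-0.7,0],[1,0,0,-0.7,0]])

```text
time: 9.62
ee_pos: [0.4911, 0.0056, 0.0764]
tcp_rot: [180.0, -0.1, 8.5]
wrist_force: [-0.9, -1.3, 10.0]
opening: 0.0002
```

The force rose to 10 N with no further travel at z = 76.4 mm (bottom expected at 76), so the button is fully down. Releasing and withdrawing.

Request:
send_rows(targets=[[1,0,0,2,0],[1,0,0,7,0],[1,0,0,15,0],[1,0,0,50,0],[1,0,0,100,0],[1,-40,-20,150,0],[1,-90,-60,160,0],[1,-130,-110,160,0],[1,-130,-150,160,0],[1,-130,-150,160,0]])

```text
time: 10.88
ee_pos: [0.3599, -0.1464, 0.2358]
tcp_rot: [180.0, 0.0, 8.2]
wrist_force: [-0.2, 0.6, 0.2]
opening: 0.0003
```

```bash
python3 snap.py 6 scene side
```

```text
{'time': 10.875, 'ee_pos': [0.3599, -0.1464, 0.2358], 'tcp_rot': [179.9905, 0.0076, 8.2416], 'wrist_force': [-0.1766, 0.5662, 0.2481], 'opening': 0.00033938634205187695}
```

View pics/sc6.png

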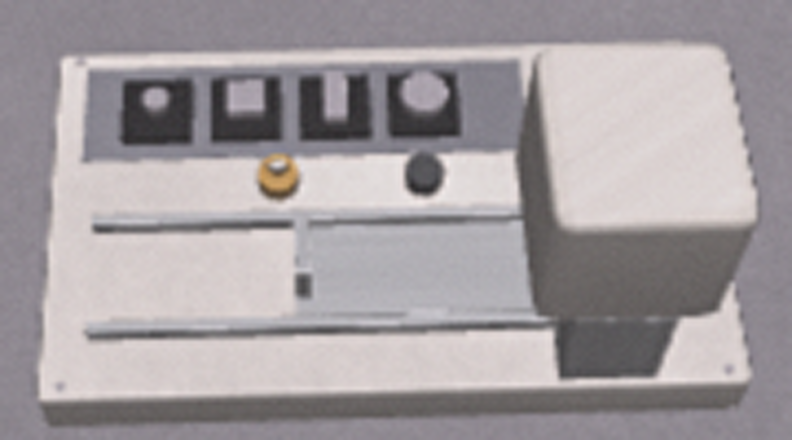

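View pics/scene6.png

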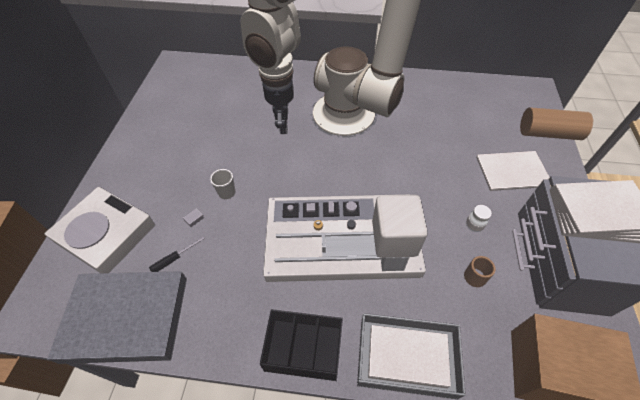

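View pics/sd6.png

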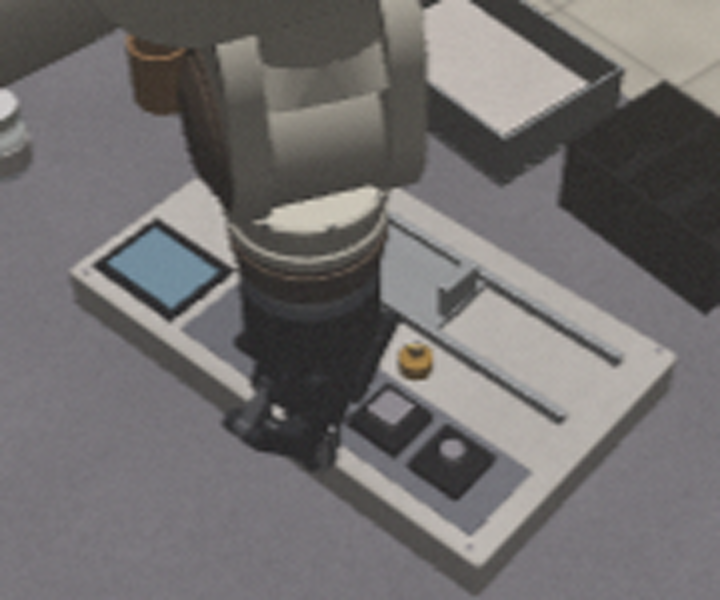

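Everything is in place: the tab is still at its home pixel (302,258 in the crop), the bar button is back up, all loose things are where they were, and the arm is clear.

```bash
python3 -c "
from workcell import bot
print(bot.job_done())"
```

```text
the job is handed in; nothing more can be done
None
```

The carriage is home against the end stop, and the oblong button was pressed fully down and has sprung back. I handed the job in at about 11 s of the 42 s allowed; no verdict was reported.

- **Carriage:** I pushed it by its tab with the shut fingertips at about 6 to 7 N, until the force rose to 17.6 N and the tool stopped moving. The wrist image then put the tab at tester y = -55.0 mm, exactly the home position.
- **Oblong button:** I pressed it in small steps until it bottomed out, at about 10 N with the fingertip at z = 76.4 mm, and then let it go.
- **Final check:** The last pictures show the carriage still home, the buttons up and the loose things where they started. The arm is clear, with a wrist force of about 0.6 N. I judged the buttons and loose things by eye from the pictures, not by measurement.
- **One early disagreement:** In the first wrist image I mistook the tab's side for its top, which put the tab about 13 mm off compared with the scene camera. I corrected this before moving, and a second wrist image confirmed it.

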